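Dial the device code on the chip programmer

ROBOT

A 7-joint arm with a two-finger parallel gripper is mounted at the origin on the work surface. World frame = base frame: x ahead of the robot, y to its left, z up, the work surface at z = 0. Lengths are in mm, angles in rad, forces in N, time in s.
With the tool pointing down it reaches from about 425 to 1025 mm from the base axis. Payload 9.4 kg.
Tool frame: the origin (TCP) lies midway between the tips of the shut fingers; the grasp point (between the pads) lies 19 mm behind it; z points along the fingers, y is the line along which they close (so a half turn about z gives the same grasp; the last joint's range is limited). The gripper opens to 93 mm and grips with 3 to 60 N. Pads are 15 mm wide; open, the fingers measure 128 mm over their backs; the gripper's body (75 mm by 188 mm) begins 65 mm behind the grasp point.
Start: joints at [-1.406, 0.599, -0.003, 1.599, 0.002, 0.943, -0.08], TCP at [173.606, 703.907, 218.618] pointing down, gripper open.
Joint ranges: [-2.57, 2.57], [-0.35, 1.97], [-1.29, 1.29], [0.11, 2.56], [-1.05, 4.19], [0.11, 1.86], [-2.63, 2.63]. Speed limits (rad/s): [2.22, 2.22, 3.01, 3.01, 3.14, 3.14, 3.14].

INTERFACE

Orientations are given as a unit quaternion [x, y, z, w].
In Python, from plant import arm, kin, readout, capture, camera_model, close_job gives the robot as it stands. Calls block until the motion is done:
- arm.goto(position, orientation): joint-space move of the TCP to a pose.
- arm.servo_line(position, rot=None, vel=150, max_force=None): straight line of the TCP; rot=None keeps the orientation; vel is the mean speed in mm/s. With max_force (N) it stops when the force on the tool has changed by that much, and returns True; else False.
- arm.move_joints(angles): joint-space move.
- arm.ungrasp() and arm.grab(): open the fingers fully, or close them until they stop; the grip force is fixed at half the most.
- arm.pause(seconds).
- kin.solve_ik(position, orientation): joint angles nearest the present ones, or None.
- readout.observe(): the state.
- capture(name): name is "side" or "top"; returns (picture, depth): 384x512x3 uint8, red, green, blue; 384x512 float32, mm along the optical axis (not along the pixel's ray), 0 where there is no reading.
- camera_model(name): a dict with "fx", "fy", "cx", "cy" (pixels), "world_from_camera" (4x4, takes a point from camera to world coordinates). Camera axes: x right, y down, z forward; pixel columns grow to the right and rows downward; lengths in mm; the calibration is good to about 2 mm. A picture is of the moment at which its call begins. camera_model takes no time and is no camera call.
A pose or a line that the arm cannot do raises arm.PlanningError and nothing moves.
- close_job(): hands the job in; it is judged then, once.
The state is a dict: "time_s": time; "qpos": joint angles; "joint_velocities": joint speeds; "effort": joint torques, N m; "tcp_pos": TCP position; "orientation": TCP orientation; "ft_force": force on the tool from outside, world axes, zero at the start; "wrist_torque": the same for the moment, N m; "grip_width": finger opening in mm; "gripper_force": force on a finger pad.
Only numpy, scipy, OpenCV 4.12 (cv2) and the standard library are available. Lean on these libraries where they do the work, as an engineer would, in place of code of your own. Each camera call takes 0.05 s, during which the arm holds its last target. There are 200 camera calls.

TASK

Set the chip programmer's three digit wheels to the device code 5-2-6, read from left to right as seen from the robot, each wheel clicked fully into its digit. Press gently, as with a thumb: a wheel forced hard against its bottom is damaged. Leave the board, the tweezers and the meter where they lie.

Things in the scene. Friction and masses are not known exactly. Their poses are not given: they have to be found in the camera images.
- programmer: grey chip programmer, fixed to the bench: a housing 180 mm deep (x) x 160 wide (y) x 55 high (z); origin at the centre of its underside, z up, x from the operator's (robot) side to the rear, y to the left. Three black digit wheels stand in a row out of its top at x = -35 mm. More than 15 N of force on it or its wheels damages it
- axle (a point): centre of the middle wheel, nominal, 60 mm above the bench. Wheels are 64 mm in diameter, 16 mm wide, axles parallel to y, 36 mm apart (y = +36, 0, -36 mm). The rim is plain, knurled, nothing to hook: turn it as a thumb does, closed fingertips pressed from above on the top of the rim and rubbed along the programmer's x, in several strokes if needed
- scale (a point): top of a metal scale cheek: 10 mm wide, 18 mm radius about the axle line, in each gap between wheels and outside the outer ones, with eight ticks for digits 0 (operator side) to 7 (rear). The white line across a wheel's rim shows its digit d: it leans (d - 3.5) x 15 degrees from vertical, to the operator side for 0 to 3, to the rear for 4 to 7
- socket (a point): top centre of the chip socket, a black block 55 x 30 mm standing 12 mm above the housing behind the wheels
- rim_left (a point): nominal top of the left (+y) wheel's rim, on its mid-plane, 92 mm above the bench. A point of the housing: it does not turn or sink with the wheel. The wheels' seats are worn: each wheel truly stands up to 4 mm higher or lower than this, differently each time, so find the rim by touch
- rim_middle (a point): nominal top of the middle wheel's rim, as rim_left. Each wheel sits in a spring yoke: it yields downwards 6 mm, from about 0.5 N at first touch, 2 N more per mm, and is solid beyond (about 12.5 N). A press of about 5 to 10 N rubs it round; less slips. Some slip is normal, so watch the line or angle
- rim_right (a point): nominal top of the right (-y) wheel's rim, as rim_left. The wheels click: it takes about 2 N at the rim to pass from a digit to the next, and a wheel let go near a digit settles into it by itself
- wheel_left (a joint): angle of the left-hand (+y at yaw 0) wheel: digit d clicks in at d x 0.2618 rad (15 degrees): 0 is digit 0, 1.833 is digit 7, stops just beyond each. It grows as the top of the rim moves along the programmer's +x (to the rear), 8.4 mm of rim per digit
- wheel_middle (a joint): angle of the middle wheel: digit d clicks in at d x 0.2618 rad (15 degrees): 0 is digit 0, 1.833 is digit 7, stops just beyond each. It grows as the top of the rim moves along the programmer's +x (to the rear), 8.4 mm of rim per digit
- wheel_right (a joint): angle of the right-hand (-y at yaw 0) wheel: digit d clicks in at d x 0.2618 rad (15 degrees): 0 is digit 0, 1.833 is digit 7, stops just beyond each. It grows as the top of the rim moves along the programmer's +x (to the rear), 8.4 mm of rim per digit
- board: bystander: loose green circuit board 80 x 60 mm with parts up to 14 mm high; origin at the centre of its underside
- tweezers: bystander: loose steel tweezers 120 mm long, 4 mm thick, lying flat; origin half-way along, on the bench
- meter: bystander: loose red hand multimeter 150 x 75 mm, 41 mm high; origin at the centre of its underside
Not all that is in view belongs to the job. Of the things shaped like the programmer, the grey one is meant.

How it is judged (in metres and radians):
At the end, for the whole second after the job is handed in: Left wheel at digit 5, middle at digit 2, right at digit 6, each within 0.065 rad (a quarter of a digit) and at rest (value of joint wheel_left between 1.244 and 1.374 rad and velocity of joint wheel_left between -0.1 and 0.1 rad/s and value of joint wheel_middle between 0.459 and 0.589 rad and velocity of joint wheel_middle between -0.1 and 0.1 rad/s and value of joint wheel_right between 1.506 and 1.636 rad and velocity of joint wheel_right between -0.1 and 0.1 rad/s); the robot touches nothing.
It fails at once if the programmer or a wheel is pressed with more than 15 N (contact force between programmer and the fingers above 15 N or contact force between programmer and the arm above 15 N).
It fails at once if a bystander (board, tweezers, meter) is moved by more than 15 mm (distance of any of board, tweezers, meter from where it was at the start of the episode above 0.015 m).
It also fails if it takes over 64 s, if anything falls off the work surface, if the arm or the gripper's body presses on something with over 40 N, if the wrist force passes 120 N, or if a joint passes its speed limit or range.

## Working session

There is one attempt and no reset: what is moved stays moved. The work goes in short steps, each a Python script; the robot and the scene stay as the last script left them, time stands still between calls to the robot, and variables do not carry over. Pictures are saved under pics/ and viewed, at most 10 in all, crops included, and the job is handed in when it is done.

```bash
mkdir -p pics; ls; python3 - <<'E'
from plant import *
import cv2, numpy as np
ims=[]
for n in("top","side"):
    p,d=capture(n); cv2.imwrite(f"pics/{n}0.png",p[:,:,::-1]); np.save(f"pics/{n}0.npy",d)
    c=camera_model(n); print(n,c)
s=readout.observe(); print(s)
E
```

```text
pics
top {'fx': 396.29665135798746, 'fy': 396.29665135798746, 'cx': 258.76268170276234, 'cy': 187.84422880019486, 'world_from_camera': array([[-2.57111293e-02, -9.90069473e-01,  1.38207732e-01,
         3.70011943e+02],
       [-9.99549652e-01,  2.33211905e-02, -1.88842655e-02,
         5.20573258e+01],
       [ 1.54735659e-02, -1.38631026e-01, -9.90223211e-01,
         1.02662668e+03],
       [ 0.00000000e+00,  0.00000000e+00,  0.00000000e+00,
         1.00000000e+00]])}
side {'fx': 393.59478131191776, 'fy': 393.59478131191776, 'cx': 250.66074566788276, 'cy': 180.5812008972823, 'world_from_camera': array([[-9.09932637e-01, -2.71329586e-01,  3.13692288e-01,
         2.69428601e+02],
       [-4.14750766e-01,  5.99086125e-01, -6.84892413e-01,
         5.81082684e+02],
       [-2.09712197e-03, -7.53310076e-01, -6.57662171e-01,
         6.08428686e+02],
       [ 0.00000000e+00,  0.00000000e+00,  0.00000000e+00,
         1.00000000e+00]])}
{'time_s': 0.1, 'qpos': array([-1.40572763,  0.6000544 , -0.00252607,  1.60001492,  0.00176705,
        0.94291279, -0.07983324]), 'joint_velocities': array([-6.36549283e-04, -6.19483521e-04,  2.76938825e-05, -1.29681318e-03,
       -1.23059380e-03, -8.71444110e-04,  5.72522468e-04]), 'effort': array([ 4.50362975e-03, -7.66558886e+01,  1.50159538e+00, -2.52937925e+01,
       -5.22872410e-02,  1.36057741e-02,  7.66315020e-05]), 'tcp_pos': array([173.49297282, 703.49983514, 217.85235207]), 'orientation': array([ 1.20594314e-01,  9.92701632e-01, -6.93072589e-04, -2.73953029e-05]), 'ft_force': array([-0.75768322, -0.49879447, -0.5297605 ]), 'wrist_torque': array([0.0551505 , 0.02014203, 0.04937173]), 'gripper_force': 0.0, 'grip_width': 92.85583390408537}
```

View pics/top0.png

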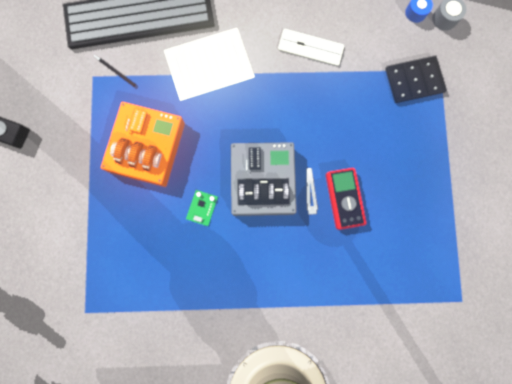

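View pics/side0.png

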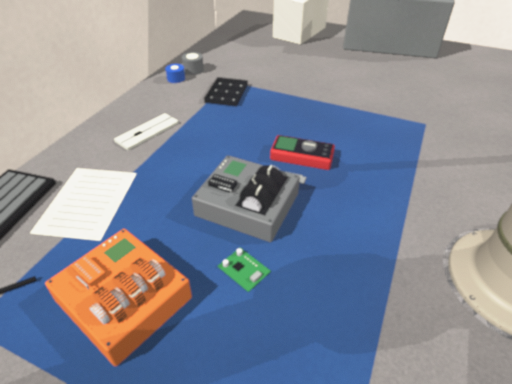

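The grey unit at top-view (263,178) is the programmer. The orange one at (143,145) has the same shape but the wrong colour, so it's a decoy. I'll fit the pose from depth and confirm in an enlarged crop.

```bash
cat > h.py <<'E'
from plant import *
import cv2, numpy as np
def cloud(d,n):
    c=camera_model(n); v,u=np.mgrid[:384,:512]
    P=np.stack([(u-c["cx"])/c["fx"]*d,(v-c["cy"])/c["fy"]*d,d],-1)
    T=c["world_from_camera"]; return P@T[:3,:3].T+T[:3,3]
def proj(p,n):
    c=camera_model(n); T=c["world_from_camera"]; q=T[:3,:3].T@(np.asarray(p,float)-T[:3,3])
    return np.array([c["fx"]*q[0]/q[2]+c["cx"],c["fy"]*q[1]/q[2]+c["cy"]])
E
python3 - <<'E'
from h import *
d=np.load("pics/top0.npy"); W=cloud(d,"top")[130:225,222:305].reshape(-1,3)
d2=np.load("pics/side0.npy"); S=cloud(d2,"side")[150:245,185:308].reshape(-1,3)
for n,C in(("top",W),("side",S)):
    m=C[(C[:,2]>50)&(C[:,2]<61)]
    r=cv2.minAreaRect(m[:,:2].astype(np.float32)); print(n,"housing",r,np.median(m[:,2]))
    w=C[(C[:,2]>80)&(C[:,2]<110)]; print("wheel",cv2.minAreaRect(w[:,:2].astype(np.float32)),w.mean(0),w[:,2].max(),len(w))
    b=C[(C[:,2]>64)&(C[:,2]<72)]; print(b.mean(0))
p=cv2.imread("pics/top0.png")[165:220,225:305]; q=cv2.imread("pics/side0.png")[155:240,190:305]
a=cv2.resize(p,(800,550),interpolation=cv2.INTER_CUBIC); cv2.imwrite("pics/c1.png",a)
cv2.imwrite("pics/c2.png",cv2.resize(q,None,fx=6.9,fy=6.9,interpolation=cv2.INTER_CUBIC))
E
```

```text
top housing ((532.8921508789062, 22.54458999633789), (158.948486328125, 180.0249481201172), 89.10370635986328) 54.67663489227937
wheel ((496.48309326171875, 21.460296630859375), (106.09603881835938, 53.80402755737305), 88.6429214477539) [496.6205332   26.14917885  88.79963289] 98.84261872831098 436
[554.87320633  37.19706011  67.51390788]
side housing ((533.4960327148438, 23.60175323486328), (161.76861572265625, 180.07879638671875), 89.85009765625) 55.2284859048429
wheel ((498.24700927734375, 27.95502471923828), (55.37189483642578, 99.4445571899414), 0.11642514914274216) [496.26475485  31.87471375  87.87940128] 97.96409973884465 641
[541.76638633  46.49578388  67.73989863]
```

View pics/c1.png

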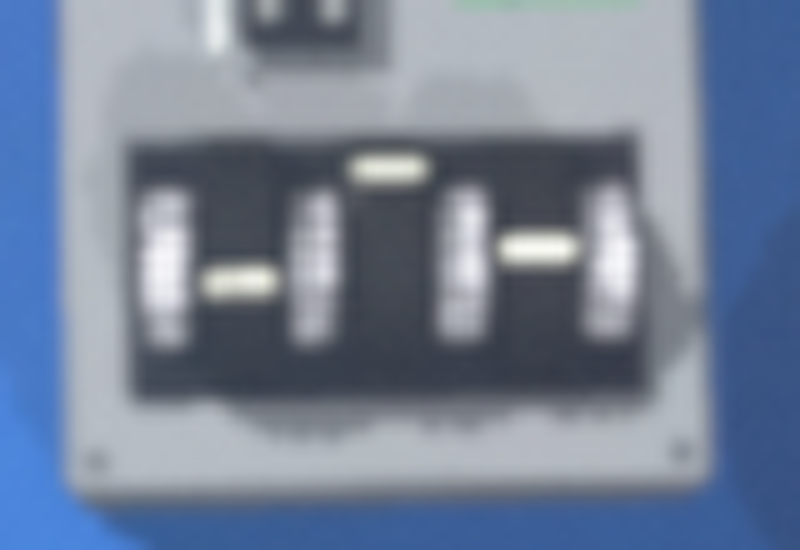

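View pics/c2.png

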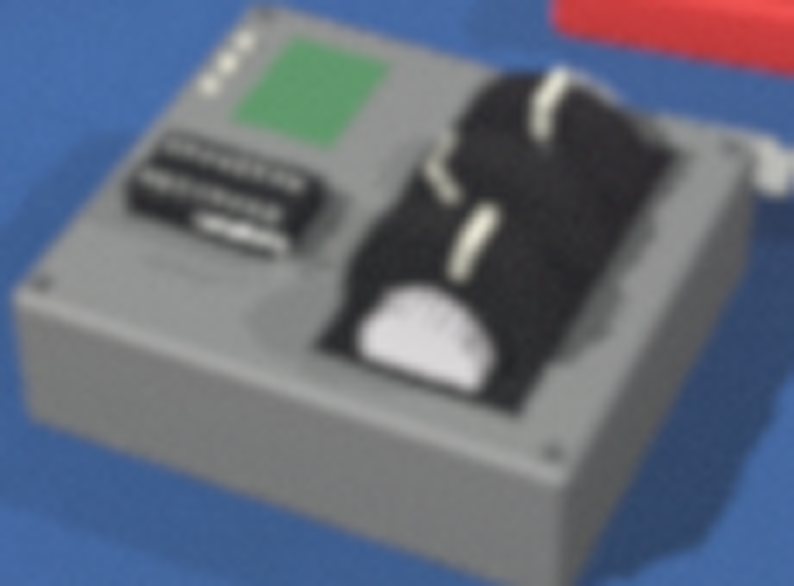

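Confirmed: grey housing, three black wheels with white lines at c1 crop pixels (240,283), (388,168) and (539,249). Next I'll turn the lines into digits and check reachability.

```bash
cat >> h.py <<'E'
X0,Y0,YAW=533.0,23.0,-0.009
R=np.array([[np.cos(YAW),-np.sin(YAW)],[np.sin(YAW),np.cos(YAW)]])
def pw(x,y,z=None):
    q=R@[x,y]+[X0,Y0]; return np.array([q[0],q[1],z]) if z is not None else q
YW=dict(l=36,m=0,r=-36)
def model(n,k,ang,dz=0,dy=0):   # pixel of the line mid for wheel angle
    t=ang-3.5*.2618; return proj(pw(-35+32*np.sin(t),YW[k]+dy,60+dz+32*np.cos(t)),n)
def read(n="top",img=None):
    p=capture(n)[0] if img is None else img
    out={}
    g=p.min(2).astype(float)
    A=np.arange(-.15,2.0,.01)
    for k in YW:
        prof=[]
        for a in A:
            v=[]
            for dy in(-3,-1,1,3):
                u=model(n,k,a,0,dy).astype(np.float32)
                v.append(cv2.getRectSubPix(g.astype(np.float32),(1,1),(float(u[0]),float(u[1])))[0,0])
            prof.append(np.mean(v))
        prof=np.array(prof); w=np.clip(prof-np.median(prof)-.5*(prof.max()-np.median(prof)),0,None)
        out[k]=(round(float((A*w).sum()/w.sum()/.2618),2),int(prof.max()-np.median(prof)))
    return out
E
python3 - <<'E'
from h import *
for n in("top","side"): print(n,read(n,cv2.imread(f"pics/{n}0.png")[:,:,::-1]))
Q=[.7071068,.7071068,0,0]; Q2=[0.00,1,0,0]
for q in(Q,[.7071068,-.7071068,0,0],Q2): print(kin.solve_ik(pw(-35,0,140).tolist(),q))
W=cloud(np.load("pics/top0.npy"),"top")
for k in YW:
    u=model("top",k,3.5*.2618).astype(int); print(k,u,W[u[1]-2:u[1]+3,u[0]-1:u[0]+2,2].round(0).max(1))
E
```

```text
top {'l': (2.46, 141), 'm': (5.92, 143), 'r': (3.27, 168)}Traceback (most recent call last):
  File "<stdin>", line 2, in <module>
  File "h.py", line 27, in read
    u=model(n,k,a,0,dy).astype(np.float32)
      ~~~~~^^^^^^^^^^^^
  File "h.py", line 16, in model
    t=ang-3.5*.2618; return proj(pw(-35+32*np.sin(t),YW[k]+dy,60+dz+32*np.cos(t)),n)
                            ~~~~^^^^^^^^^^^^^^^^^^^^^^^^^^^^^^^^^^^^^^^^^^^^^^^^^^^^
  File "h.py", line 8, in proj
    c=camera_model(n); T=c["world_from_camera"]; q=T[:3,:3].T@(np.asarray(p,float)-T[:3,3])
ValueError: time passes only in moves, steps and waits
```

```bash
sed -i 's/^def proj/import functools\ncamera_model=functools.lru_cache(None)(camera_model)\ndef proj/' h.py
python3 - <<'E'
from h import *
from h import camera_model
I={n:cv2.imread(f"pics/{n}0.png")[:,:,::-1] for n in("top","side")}
for n in I: print(n,read(n,I[n]))
W=cloud(np.load("pics/top0.npy"),"top"); S=cloud(np.load("pics/side0.npy"),"side")
for n,C in(("top",W),("side",S)):
  for k in YW:
    # fit wheel centre (x,z) to points in its y band, relative to programmer
    P=C.reshape(-1,3); P=P[np.isfinite(P).all(1)]; L=(P[:,:2]-[X0,Y0])@R
    m=(abs(L[:,1]-YW[k])<6)&(abs(L[:,0]+35)<30)&(P[:,2]>72)&(P[:,2]<110)
    x,z=L[m,0],P[m,2]
    from scipy.optimize import least_squares
    f=least_squares(lambda c:np.hypot(x-c[0],z-c[1])-32,[-35,60],loss="soft_l1").x
    print(n,k,m.sum(),f.round(1))
for q in([.7071068,.7071068,0,0],[.7071068,-.7071068,0,0],[0,1,0,0]): print(kin.solve_ik(pw(-35,0,140).tolist(),q))
E
```

```text
top {'l': (2.46, 141), 'm': (5.92, 143), 'r': (3.27, 168)}
side {'l': (2.81, 143), 'm': (6.55, 81), 'r': (3.46, 128)}
top l 124 [-35.4  63.5]
top m 123 [-35.4  60.4]
top r 115 [-35.3  57.6]
side l 146 [-33.9  64. ]
side m 112 [-33.9  61. ]
side r 108 [-34.   57.6]
[-0.39117168  0.46796737  0.32192137  2.20061031 -0.29526278  0.51259923
  0.15724459]
[ 0.1515998   0.47816345 -0.42962864  2.16706146  0.36624657  0.56476162
  2.59353174]
[-0.13717141  0.44959043 -0.03219626  2.18500652  0.02879678  0.50737466
  1.37945558]
```

```bash
sed -i 's/^YW=.*/&\nCX=dict(top=-35.35,side=-33.95); CZ=dict(l=63.7,m=60.7,r=57.6)/; s/-35+32\*np.sin(t)/CX[n]+32*np.sin(t)/; s/60+dz+32/CZ[k]+dz+32/' h.py
python3 - <<'E'
from h import *
for n in("top","side"): print(n,read(n,cv2.imread(f"pics/{n}0.png")[:,:,::-1]))
print(proj(pw(-35,0,55),"top"))
E
```

```text
top {'l': (2.44, 141), 'm': (5.96, 143), 'r': (3.35, 168)}
side {'l': (2.53, 144), 'm': (6.42, 79), 'r': (3.46, 136)}
[262.96839633 190.79872076]
```

```bash
cat >> h.py <<'E'
Q=[.7071068,.7071068,0,0]
ob=readout.observe
def stroke(k,x0,x1,press=7.0,seg=6.0,vel=40,top=None):
    """touch at x0 (mm from wheel crown), press, rub to x1, lift"""
    top=top or CZ[k]+32
    def P(x,z): return pw(-35+x,YW[k],z).tolist()
    arm.servo_line(P(x0,top+25),vel=200)
    arm.servo_line(P(x0,top+6),vel=60); arm.pause(.2)
    b=np.array(ob()["ft_force"])
    hit=arm.servo_line(P(x0,top-5),vel=12,max_force=2.0)
    s=ob(); z=s["tcp_pos"][2]; f=s["ft_force"]-b; print(k,"touch",hit,round(z,1),f.round(1))
    if not hit: arm.servo_line(P(x0,top+25)); return
    zc=z
    for _ in range(8):
        e=press-(ob()["ft_force"]-b)[2]
        if e<.7: break
        zc-=np.clip(e/2*.7,.2,1.2); arm.servo_line(P(x0,zc),vel=12)
    s=ob(); print("pressed",round(s["tcp_pos"][2],1),(s["ft_force"]-b).round(1))
    n=max(1,int(np.ceil(abs(x1-x0)/seg))); log=[]
    for x in np.linspace(x0,x1,n+1)[1:]:
        arm.servo_line(P(x,zc),vel=vel); s=ob(); f=s["ft_force"]-b
        log.append((round(float(x)),f[0].round(1),f[2].round(1)))
        zc+=np.clip((f[2]-press)/2*.6,-.8,.8)
    print(log)
    arm.servo_line(P(x1,top+25),vel=150)
    print("t",ob()["time_s"])
E
python3 - <<'E'
from h import *
arm.grab()
arm.goto(pw(-45,36,150).tolist(),Q)
s=ob(); print(s["time_s"],s["tcp_pos"],s["grip_width"],s["ft_force"])
stroke("l",-10,10)
arm.servo_line(pw(-35,36,260).tolist(),vel=300)
for n in("top","side"):
    p=capture(n)[0]; cv2.imwrite(f"pics/{n}1.png",p[:,:,::-1]); print(n,read(n,p))
print(ob()["time_s"])
E
```

```text
4.1 [488.53451514  60.35229965 149.96057944] 0.7349402002615165 [-0.2755775   0.72530866 -0.74146019]
l touch True 94.0 [0.3 0.6 2.9]
pressed 92.2 [-1.  -0.3  7. ]
[(-5, np.float64(-1.4), np.float64(6.8)), (0, np.float64(2.2), np.float64(7.1)), (5, np.float64(0.2), np.float64(7.6)), (10, np.float64(-0.0), np.float64(5.4))]
t 7.6583
top {'l': (1.52, 0), 'm': (-0.03, 1), 'r': (0.1, 3)}
side {'l': (5.01, 104), 'm': (6.43, 78), 'r': (3.46, 135)}
8.375
```

```bash
python3 - <<'E'
from h import *
arm.goto(pw(-35,230,200).tolist(),Q)
for n in("top","side"):
    p=capture(n)[0]; cv2.imwrite(f"pics/{n}2.png",p[:,:,::-1]); print(n,read(n,p))
print(ob()["time_s"])
p=cv2.imread("pics/top2.png")[165:220,225:305]
cv2.imwrite("pics/c3.png",cv2.resize(p,(800,550),interpolation=cv2.INTER_CUBIC))
E
```

```text
top {'l': (4.9, 156), 'm': (5.96, 139), 'r': (3.35, 166)}
side {'l': (6.82, 126), 'm': (4.92, 59), 'r': (3.46, 125)}
9.3
```

View pics/c3.png

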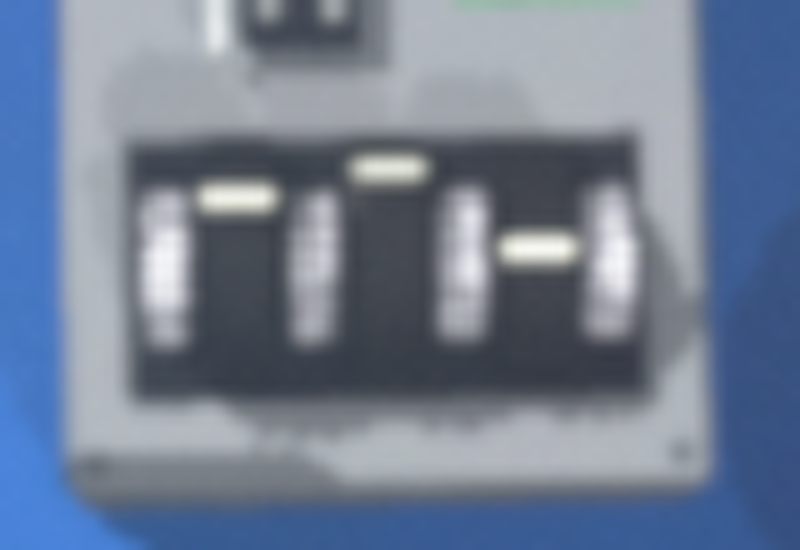

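Left moved 2.44→4.90, matching the 20 mm rub, so it now sits at 5. The right wheel is next (3.35→6, about 22 mm), then the first of two middle strokes.

```bash
python3 - <<'E'
from h import *
arm.servo_line(pw(-46,-36,150).tolist(),vel=250)
stroke("r",-11,11)
stroke("m",8.5,-8.5)
arm.goto(pw(-35,230,200).tolist(),Q)
p=capture("top")[0]; print(read("top",p)); cv2.imwrite("pics/top3.png",p[:,:,::-1])
print(ob()["time_s"])
E
```

```text
r touch True 87.7 [-0.4  0.8  3. ]
pressed 85.6 [-1.3  0.3  7. ]
[(-6, np.float64(-1.9), np.float64(8.1)), (0, np.float64(1.6), np.float64(6.8)), (6, np.float64(0.5), np.float64(7.0)), (11, np.float64(-0.5), np.float64(5.9))]
t 14.1917
m touch True 90.8 [-0.9 -0.3  4.3]
pressed 89.4 [ 0.4 -0.3  7. ]
[(3, np.float64(-2.2), np.float64(8.4)), (-3, np.float64(2.1), np.float64(6.0)), (-8, np.float64(-2.9), np.float64(7.3))]
t 17.8083
{'l': (4.9, 156), 'm': (3.92, 159), 'r': (5.97, 141)}
18.825
```

```bash
python3 - <<'E'
from h import *
arm.servo_line(pw(-27,0,150).tolist(),vel=250)
stroke("m",8.5,-8.5)
arm.goto(pw(-35,230,200).tolist(),Q); arm.pause(.3)
p=capture("top")[0]; print(read("top",p)); cv2.imwrite("pics/top4.png",p[:,:,::-1])
p=cv2.resize(p[165:220,225:305],(800,550),interpolation=cv2.INTER_CUBIC); cv2.imwrite("pics/c4.png",p[:,:,::-1])
print(ob()["time_s"])
E
```

```text
m touch True 90.8 [-0.2  0.5  3.3]
pressed 88.8 [-1.4  0.2  7.7]
[(3, np.float64(-0.3), np.float64(7.8)), (-3, np.float64(0.5), np.float64(7.2)), (-8, np.float64(-1.0), np.float64(7.1))]
t 23.5167
{'l': (4.9, 156), 'm': (1.87, 151), 'r': (5.97, 141)}
24.8333
```

View pics/c4.png

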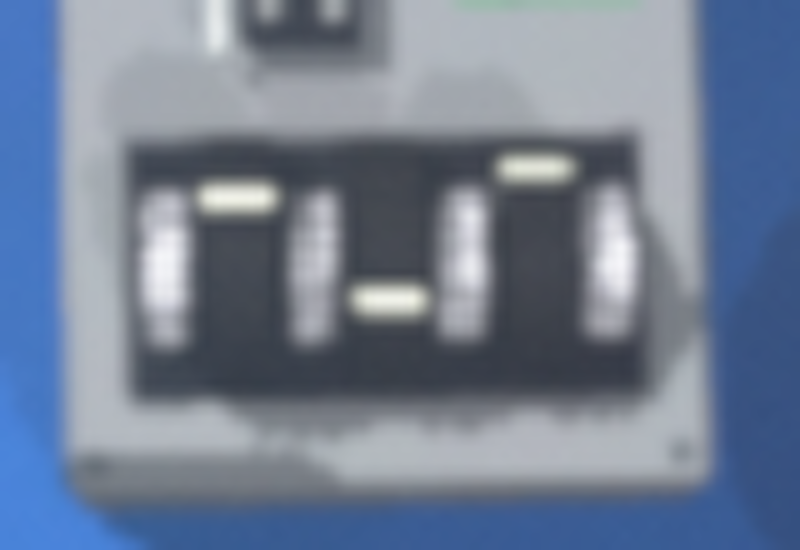

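The picture shows the lines at c4 pixels (238,197), (389,300) and (535,168). They read 4.90, 1.87 and 5.97, so with a common bias of about -0.1 the wheels are settled at 5-2-6. The arm is clear of everything, so I'm handing in.

```bash
python3 -c "
from plant import *
print(close_job())"
```

```text
the job is handed in; nothing more can be done
None
```

I set the wheels to 5-2-6 and handed the job in at about 25 s of the 64 s allowed. The last camera reading was 4.90, 1.87 and 5.97 digits, readout forces stayed below about 8.5 N, the arm was parked clear, and no verdict was returned.

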